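# Fit the two label holders behind the shelf lips and hold the sprung one home

## Task

Fit each label holder behind the lip of the shelf edge that matches its width: first slide the narrow one fully home under the narrow bay's lip and let go of it, then slide the wide one under the wide bay's lip and press its spring strip back to the stop. Finish while still holding the wide holder pressed fully home with the gripper (do not let go; the adhesive is setting), with the narrow one still home, and leave the other things on the bench where they are.

Things in the scene. Friction and masses are not known exactly. Their poses are not given: they have to be found in the camera images.
- wide_holder: The wide label holder, grey plastic, standing L, 64 wide (y). Tongue 6 thick lies flat, runs to x +60 (front corners radius 8); upright label plate 8 thick (x), 64 wide, 52 high at its rear, paper label on the -x face. Origin: underside, mid plate. Pinch the plate from above across its 8 mm (jaws along its x). 30 to 100 g.
- narrow_holder: The narrow label holder, grey plastic, standing L, 40 wide (y). Tongue 6 thick lies flat, runs to x +60 (front corners radius 8); upright label plate 8 thick (x), 40 wide, 52 high at its rear, paper label on the -x face. Origin: underside, mid plate. Pinch the plate from above across its 8 mm (jaws along its x). 30 to 100 g.
- narrow_bay: The narrow bay: fixed plywood shelf edge, 130 wide (y), open apron towards the robot (-x). Origin on the bench; base board x -80 to +90, top 12 above the bench. Slot under the lip: 46 wide, centred, 10 high, open to -x, guide cheeks flaring from x -35. Stock ledge from x +33, up to 40 high. Only the slot width tells the bays apart.
- narrow_lip (a point): Middle of the front edge of the narrow bay's lip, on top, 28 above the bench, at bay x -10, y 0. The lip is a level dark wood strip across the bay, x -10 to +8, underside 22 above the bench; axes as the bay's.
- narrow_home (a point): Where the narrow holder's origin lies when it is fully home: bay x -42, y 0, z +12, axes as the bay's and the holder's. The tongue then reaches 28 mm past the lip's front edge, its tip against a rigid stop at bay x +18.
- wide_bay: The wide bay: fixed plywood shelf edge, 130 wide (y), open apron towards the robot (-x). Origin on the bench; base board x -80 to +90, top 12 above the bench. Slot under the lip: 70 wide, centred, 10 high, open to -x, guide cheeks flaring from x -35. Stock ledge from x +33, up to 40 high. Only the slot width tells the bays apart.
- wide_lip (a point): Middle of the front edge of the wide bay's lip, on top, 28 above the bench, at bay x -10, y 0. The lip is a level dark wood strip across the bay, x -10 to +8, underside 22 above the bench; axes as the bay's.
- wide_home (a point): Where the wide holder's origin lies when it is fully home: bay x -42, y 0, z +12, axes as the bay's and the holder's. The tongue then reaches 28 mm past the lip's front edge, its tip on the spring strip, pressed from bay x +10 back to its stop at x +18.
- narrow_tip (a point): Middle of the front end of the narrow holder's tongue, on its underside: 60 mm along +x from the holder's origin.
- wide_tip (a point): Middle of the front end of the wide holder's tongue, on its underside: 60 mm along +x from the holder's origin.
- clip (a joint): Travel of the steel spring strip at the back of the wide bay's slot (seen from above, behind the lip), m: 0 = out, 0.008 = pressed back against its stop. It pushes back with 3.5 N at first and 9.1 N at the stop, and drives a released holder out again.
- glue_bottle: Bystander: upright amber glue bottle, 42 dia x 78 high, origin under its centre.
- cap: Bystander: small open white cap, 34 dia x 22 high, origin under its centre.
- stick: Bystander: flat wooden mixing stick lying down, 14 x 120 x 4 (long along its y), origin under its centre.
- knife: Bystander: hobby knife lying down, about 150 long (x) x 24 x 20, origin underneath near its middle.
- dropper: Bystander: upright white dropper bottle with a thin spout, 36 dia x 90 high, origin under its centre.
- chassis: Bystander: flat copper-brown model wagon chassis, 110 (x) x 48 x 8, origin under its centre.
There are look-alikes about, which are no part of the job. What is shaped like the narrow_holder but black or blue is not meant.

How it is judged (in metres and radians):
On the way:
1. the narrow holder is fully home behind the narrow bay's lip (within 4 mm) and let go (x of narrow_tip in the frame of narrow_bay above 0.013 m and x of narrow_holder in the frame of narrow_bay between -0.046 and -0.039 m and y of narrow_holder in the frame of narrow_bay between -0.006 and 0.006 m and z of narrow_holder in the frame of narrow_bay between 0.009 and 0.0155 m and angle between the x axis of narrow_holder and the x axis of narrow_bay, either way round below 0.2 rad and linear speed of narrow_holder below 0.02 m/s and contact force between the fingers and narrow_holder below 0.1 N), for 0.2 s.
At the end, for the whole second after the job is handed in: Narrow holder: at rest in the narrow bay, square, within 4 mm of home, not touched. Wide holder: behind the wide lip, square, within 4 mm of home, strip pressed over 6 of its 8 mm, still pushed (over 3 N at the fingers, over 5 N on the bay), at rest (all of step 1 and x of wide_tip in the frame of wide_bay above 0.013 m and value of joint clip above 0.006 m and x of wide_holder in the frame of wide_bay between -0.046 and -0.038 m and y of wide_holder in the frame of wide_bay between -0.006 and 0.006 m and z of wide_holder in the frame of wide_bay between 0.008 and 0.018 m and angle between the x axis of wide_holder and the x axis of wide_bay, either way round below 0.2 rad and contact force between wide_holder and wide_bay above 5 N and contact force between the fingers and wide_holder above 3 N and linear speed of wide_holder below 0.02 m/s); the arm keeps its last pose, push and grip.
It fails at once if a bystander is moved more than 30 mm or knocked over (distance of any of glue_bottle, cap, stick, knife, dropper, chassis from where it was at the start of the episode above 0.03 m or angle between any of glue_bottle, cap, stick, knife, dropper, chassis's own z axis and vertical above 0.6 rad).
It also fails if it takes over 64 s, if anything falls off the work surface, if the arm or the gripper's body presses on something with over 40 N, if the wrist force passes 120 N, or if a joint passes its speed limit or range.

## Robot

A 6-joint arm with a two-finger parallel gripper is mounted at the origin on the work surface. World frame = base frame: x ahead of the robot, y to its left, z up, the work surface at z = 0. Lengths are in m, angles in degrees, forces in N, time in s.
With the tool pointing down it reaches from about 0.25 to 0.725 m from the base axis. Payload 9.7 kg.
Tool frame: the origin (TCP) lies midway between the tips of the shut fingers; the grasp point (between the pads) lies 19 mm behind it; z points along the fingers, y is the line along which they close (so a half turn about z gives the same grasp; the last joint's range is limited). The gripper opens to 85 mm and grips with 20 to 120 N. Pads are 22 mm wide; open, the fingers measure 114 mm over their backs; the gripper's body (76 mm by 85 mm) begins 54 mm behind the grasp point. The pads swing forward as they close: fully open they stand 13 mm farther back than shut.
Start: joints at [65.088, 4.979, 10.078, 95.1, 0, 90], TCP at [0.232, 0.499, 0.231] pointing down, gripper open.
Joint ranges: [-179.16, 179.16], [-48.56, 103.87], [-65.8, 70.77], [-126.05, 130.52], [-82.76, 87.17], [-180, 180]. Speed limits (degrees/s): [127.2, 127.2, 147.25, 180, 180, 180].

## Interface

Orientations are given as [roll, pitch, yaw] about the fixed x, y, z axes, in that order (R = Rz(yaw) Ry(pitch) Rx(roll)).
In Python, from workcell import bot gives the robot as it stands.
- The arm moves only by the shell command python3 -m crank 'ROWS' [FORCE]. ROWS is JSON, a list of rows, each an object with "gripper": the finger opening in mm, from 0 to 85.4; "travel": the shift along the tool's x, y, z in mm, a list of three; "twist": the turn, a rotation vector about the tool's x, y, z in rad, a list of three. In form: [{"gripper": gripper, "travel": [tx, ty, tz], "twist": [rx, ry, rz]}, ...]. A call has 1 to 12 rows; each row shifts and turns the commanded pose from where the row before left it, along the tool's axes as they then stand; what a row does not reach is not made up. A row lasts 1/8 s, in which the tool goes at most 62.5 mm and 10.7 degrees, less where a joint would pass 70% of its speed; a pose out of reach is approached as far as the arm can. A call is refused whole if a number of a shift passes 62.5 or a number of a turn 0.188, either way. A call with a gripper value outside its range is refused whole. The fingers move at their own pace and stop on an object; FORCE is the grip in N (left out, the last holds). Time passes only in rows, so rows that do not move let the fingers close. It gives the time, the measured TCP pose, the force, the opening and the grip force at its end, in the units of the state.
- bot.get_obs(): the state, without advancing time (a new reading comes with each control period).
- bot.camera(name): name is "scene" or "top" or "wrist"; returns the picture (420x560x3 uint8, red, green, blue); there is no depth.
- bot.calibration(name): a dict with "vfov" (degrees; the focal length in pixels is half the picture's height over the tangent of half this angle, whatever the lens; pixels are square), "cx", "cy" (the principal point, pixels), "camera_from_world" (4x4, takes a point from world to camera coordinates). Camera axes: x right, y down, z forward; pixel columns grow to the right and rows downward; lengths in m; the calibration is good to about 2 mm. A picture is of the moment at which its call begins: read the wrist's pose just before it. calibration takes no time and is no camera call; for the wrist camera it gives the pose at the moment of the call.
- bot.job_done(): hands the job in; it is judged then, once.
The state is a dict: "time": time; "q": joint angles; "qd": joint speeds; "joint_efforts": joint torques, N m; "ee_pos": TCP position; "tcp_rot": TCP orientation; "wrist_force": force on the tool from outside, world axes, zero at the start; "torque": the same for the moment, N m; "opening": finger opening in m; "grasp_force": force on a finger pad.
Only numpy, scipy, OpenCV 4.12 (cv2) and the standard library are available. Lean on these libraries where they do the work, as an engineer would, in place of code of your own. Each camera call takes 0.05 s, during which the arm holds its last target. There are 200 camera calls.

## Working session

There is one attempt and no reset: what is moved stays moved. The work goes in short steps, Python scripts to look and compute and a shell command to move; the robot and the scene stay as the last step left them, time stands still between calls to the robot, and variables do not carry over. Pictures are saved under pics/ and viewed, at most 10 in all, crops included, and the job is handed in when it is done.

```bash
ls; mkdir -p pics
cat > h.py <<'E'
import numpy as np, cv2
from workcell import bot
def cam(n):
    c=bot.calibration(n); return c
def ray(c,u,v,H=420):
    f=H/2/np.tan(np.radians(c["vfov"])/2)
    T=np.array(c["camera_from_world"]);R=T[:3,:3];o=-R.T@T[:3,3]
    d=R.T@np.array([(u-c["cx"])/f,(v-c["cy"])/f,1.]);return o,d
def onz(c,u,v,z):
    o,d=ray(c,u,v);return o+d*(z-o[2])/d[2]
def proj(c,p):
    f=210/np.tan(np.radians(c["vfov"])/2)
    T=np.array(c["camera_from_world"]);q=T[:3,:3]@np.array(p)+T[:3,3]
    return np.array([c["cx"]+f*q[0]/q[2],c["cy"]+f*q[1]/q[2]])
def snap(n,name):
    im=bot.camera(n);cv2.imwrite(f"pics/{name}.png",cv2.cvtColor(im,cv2.COLOR_RGB2BGR));return im
E
python3 - <<'E'
from h import *
o=bot.get_obs();print({k:np.round(v,3).tolist() for k,v in o.items()})
a=snap("top","top0");b=snap("scene","scene0")
for n in("top","scene"):
    c=cam(n);print(c["vfov"],c["cx"],c["cy"],np.round(c["camera_from_world"],3).tolist())
E
```

```text
pics
{'time': 0.0, 'q': [65.086, 5.01, 10.032, 95.099, 0.002, 90.0], 'qd': [-0.069, -0.005, 0.007, 0.048, 0.05, 0.045], 'joint_efforts': [0.001, -52.039, 46.48, 0.016, -0.0, -0.0], 'ee_pos': [0.232, 0.499, 0.231], 'tcp_rot': [-179.924, -0.002, 155.086], 'wrist_force': [-0.049, 0.543, 0.008], 'torque': [0.042, 0.017, -0.021], 'grasp_force': 0.0, 'opening': 0.085}
49.345391974925334 282.38958130355775 211.64362383946707 [[-0.011, -1.0, -0.005, 0.002], [-0.995, 0.011, -0.097, 0.541], [0.097, 0.004, -0.995, 1.069], [0.0, 0.0, 0.0, 1.0]]
50.38069204922637 272.7997921918867 204.0762466021005 [[0.362, 0.932, -0.02, -0.205], [0.647, -0.266, -0.714, -0.271], [-0.671, 0.245, -0.699, 1.737], [0.0, 0.0, 0.0, 1.0]]
```

View pics/top0.png

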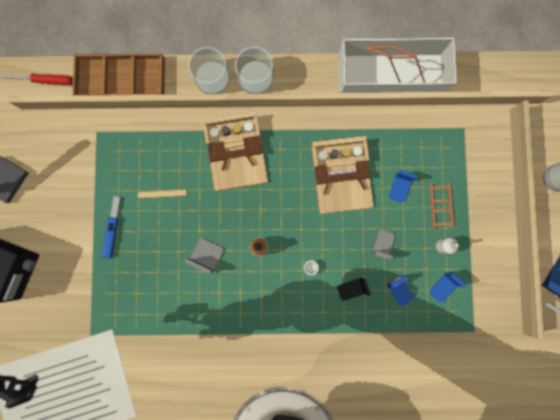

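View pics/scene0.png

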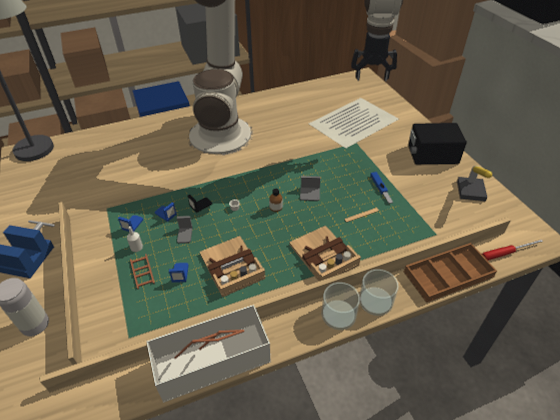

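The top view shows two grey holders, at (206,255), which looks wide, and (385,243), which looks narrow. The black one at (352,289) and the blue ones at (402,187), (402,291) and (446,288) are look-alikes. The bays are at (236,153) and (343,175). I'll enlarge these to confirm.

Run:
```python
from h import *
im=cv2.imread("pics/top0.png")
cr=lambda u,v:cv2.resize(im[v-38:v+38,u-50:u+50],(400,300),interpolation=cv2.INTER_CUBIC)
cv2.imwrite("pics/crop0.png",np.vstack([np.hstack([cr(236,153),cr(343,175)]),np.hstack([cr(206,255),cr(385,250)])]))
```

```text
(no output)
```

View pics/crop0.png

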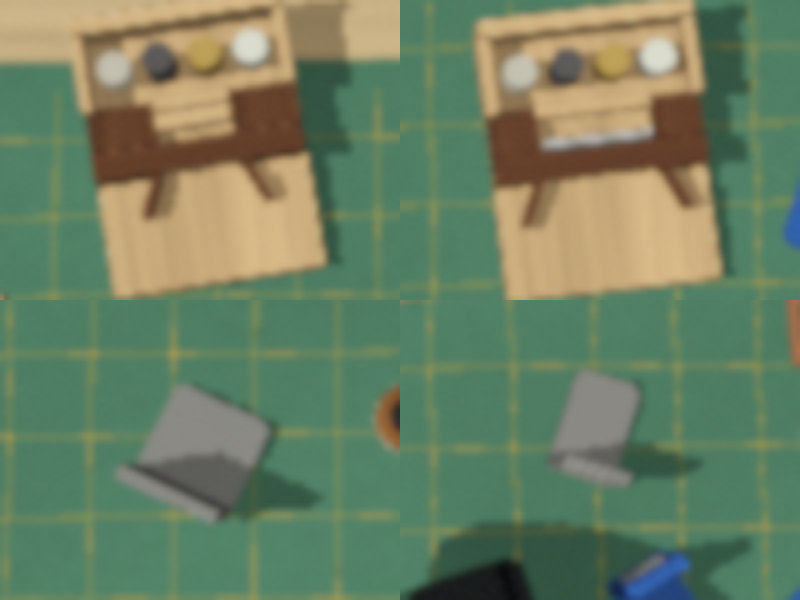

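Crops: the left bay (slot about 46 wide, no strip) is the narrow bay, and the right bay (wide slot, steel strip at about (342,172)) is the wide bay. The lower-left grey L is the wide holder and the lower-right grey L is the narrow holder, which matches the description (grey, not black or blue).

```bash
python3 - <<'E'
from h import *
c=cam("top")
def P(cx,cy,z):
    i=cx>=400;j=cy>=300
    u0={(0,0):(236,153),(1,0):(343,175),(0,1):(206,255),(1,1):(385,250)}[(int(i),int(j))]
    return onz(c,(cx-400*i)/4+u0[0]-50-.4,(cy-300*j)/4+u0[1]-38-.4,z)
def show(n,l,r,z,off):
    a,b=P(*l,z),P(*r,z);m=(a+b)/2;d=b-a;w=np.hypot(*d[:2]);x=np.array([-d[1],d[0]])/w
    # left->right is -y ; x axis = rotate(-d)...
    print(n,"w",w.round(4),"mid",m[:2].round(4),"yaw",np.degrees(np.arctan2(x[1],x[0])).round(1),"origin",(m[:2]-off*x).round(4))
show("nbay lip",(98,187),(311,152),.028,-.01)
show("nbay base",(115,298),(327,265),.012,-.08)
show("wbay lip",(497,187),(710,160),.028,-.01)
show("nh plate far top",(560,455),(634,475),.052,.004)
show("nh plate near top",(555,464),(629,487),.052,-.004)
show("nh tongue",(577,370),(645,388),.006,.06)
show("wh plate near",(117,475),(220,522),.052,-.004)
show("wh tongue",(181,383),(272,430),.006,.06)
E
python3 - <<'E'
import sys;sys.path.insert(0,'.')
from h import *
c=cam("top")
for n,u,v,z in[("glue",259,246,.078),("cap",311,268,.022),("dropper",448,246,.09),("black",353,288,.03),("blue",402,187,.03),("blue2",402,291,.03),("stick",162,194,.004),("knife",110,228,.02)]:print(n,onz(c,u,v,z).round(3))
E
```

```text
nbay lip w 0.1305 mid [0.6752 0.1055] yaw 8.8 origin [0.6851 0.107 ]
nbay base w 0.1309 mid [0.6091 0.0971] yaw 8.3 origin [0.6882 0.1087]
wbay lip w 0.1293 mid [ 0.6159 -0.1515] yaw 6.6 origin [ 0.6258 -0.1503]
nh plate far top w 0.0441 mid [ 0.4401 -0.2377] yaw -15.8 origin [ 0.4363 -0.2366]
nh plate near top w 0.0445 mid [ 0.4341 -0.2346] yaw -17.9 origin [ 0.4379 -0.2358]
nh tongue w 0.0424 mid [ 0.4922 -0.2578] yaw -15.6 origin [ 0.4344 -0.2417]
wh plate near w 0.0659 mid [0.4139 0.1936] yaw -24.8 origin [0.4176 0.1919]
wh tongue w 0.0625 mid [0.4681 0.1675] yaw -27.7 origin [0.4149 0.1954]
glue [0.458 0.05  0.078]
cap [ 0.406 -0.07   0.022]
dropper [ 0.454 -0.373  0.09 ]
black [ 0.359 -0.167  0.03 ]
blue [ 0.597 -0.291  0.03 ]
blue2 [ 0.351 -0.282  0.03 ]
stick [0.59  0.292 0.004]
knife [0.507 0.411 0.02 ]
```

```bash
cat >> h.py <<'E'
def plan(p,yaw,n):
    "how far to go: n equal world steps to p with tool down at yaw, told in tool axes (mm, rad)"
    o=bot.get_obs();p0=np.array(o["ee_pos"]);y0=o["tcp_rot"][2]
    dy=(yaw-y0+180)%360-180;d=(np.array(p)-p0)*1000/n
    print("from",np.round(p0,4),np.round(o["tcp_rot"],2))
    for i in range(n):
        a=np.radians(y0+dy*i/n);x=np.array([np.cos(a),np.sin(a),0]);y=np.array([np.sin(a),-np.cos(a),0])
        print([round(float(v),1) for v in (d@x,d@y,-d[2])],round(-np.radians(dy)/n,4))
E
python3 -c "
from h import *
plan((.43,-.237,.231),73.5,14)"
```

```text
from [0.2316 0.4986 0.2306] [-179.93    0.    155.09]
[-35.0, -41.7, -0.0] 0.1017
[-39.0, -37.9, -0.0] 0.1017
[-42.7, -33.8, -0.0] 0.1017
[-45.9, -29.3, -0.0] 0.1017
[-48.6, -24.4, -0.0] 0.1017
[-50.9, -19.4, -0.0] 0.1017
[-52.6, -14.1, -0.0] 0.1017
[-53.7, -8.7, -0.0] 0.1017
[-54.3, -3.2, -0.0] 0.1017
[-54.4, 2.3, -0.0] 0.1017
[-53.9, 7.8, -0.0] 0.1017
[-52.8, 13.3, -0.0] 0.1017
[-51.2, 18.6, -0.0] 0.1017
[-49.0, 23.7, -0.0] 0.1017
```

```bash
python3 -m crank '[{"gripper":50,"travel":[-35,-42,0],"twist":[0,0,0.102]},{"gripper":50,"travel":[-39,-38,0],"twist":[0,0,0.102]},{"gripper":50,"travel":[-43,-34,0],"twist":[0,0,0.102]},{"gripper":50,"travel":[-46,-29,0],"twist":[0,0,0.102]},{"gripper":50,"travel":[-49,-24,0],"twist":[0,0,0.102]},{"gripper":50,"travel":[-51,-19,0],"twist":[0,0,0.102]},{"gripper":50,"travel":[-53,-14,0],"twist":[0,0,0.102]},{"gripper":50,"travel":[-54,-9,0],"twist":[0,0,0.102]},{"gripper":50,"travel":[-54,-3,0],"twist":[0,0,0.102]},{"gripper":50,"travel":[-54,2,0],"twist":[0,0,0.102]},{"gripper":50,"travel":[-54,8,0],"twist":[0,0,0.102]},{"gripper":50,"travel":[-53,13,0],"twist":[0,0,0.102]}]'
python3 -m crank '[{"gripper":50,"travel":[-51,19,0],"twist":[0,0,0.102]},{"gripper":50,"travel":[-49,24,0],"twist":[0,0,0.102]},{"gripper":50,"travel":[0,0,0],"twist":[0,0,0]},{"gripper":50,"travel":[0,0,0],"twist":[0,0,0]}]'
python3 - <<'E'
from h import *
o=bot.get_obs();print(np.round(o["ee_pos"],4),np.round(o["tcp_rot"],2),o["time"],o["opening"])
c=cam("wrist");print(c["vfov"],c["cx"],c["cy"],np.round(c["camera_from_world"],3).tolist());snap("wrist","w1")
np.save("c1.npy",c,allow_pickle=True)
E
```

```text
time: 1.6
ee_pos: [0.4016, -0.1348, 0.2312]
tcp_rot: [180.0, -0.0, 84.7]
wrist_force: [0.5, 1.3, 0.1]
opening: 0.0495
grasp_force: 0.0
time: 2.1
ee_pos: [0.43, -0.2378, 0.2309]
tcp_rot: [-179.9, -0.0, 73.3]
wrist_force: [0.1, -0.5, -1.0]
opening: 0.05
grasp_force: 0.0
[ 0.43   -0.2378  0.2309] [-1.7993e+02 -3.0000e-02  7.3280e+01] 2.1 0.05004751374028544
71.43138971469722 283.45786574207426 210.09390668480054 [[0.957, -0.289, -0.002, -0.479], [-0.276, -0.916, 0.291, -0.138], [-0.086, -0.278, -0.957, 0.35], [0.0, 0.0, 0.0, 1.0]]
```

View pics/w1.png

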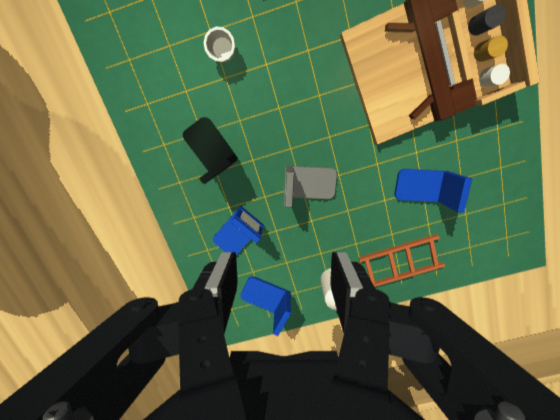

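The wrist view shows the narrow holder's plate at (290,186) and its tongue reaching to (335,183). The black holder is at (210,150), the dropper is under the right finger at (330,285), and the wide bay with its strip is at the top right.

```bash
cat >> h.py <<'E'
def holder(im,c,box,z0=0.,verbose=True):
    "grey mask in box (u0,v0,u1,v1) -> origin, yaw. tongue top at z0+.006, plate top at z0+.052"
    u0,v0,u1,v1=box;h=cv2.cvtColor(im,cv2.COLOR_RGB2HSV)
    m=((h[...,1]<45)&(h[...,2]>40)).astype(np.uint8);k=np.zeros_like(m);k[v0:v1,u0:u1]=1;m*=k
    n,l,s,_=cv2.connectedComponentsWithStats(m);i=1+np.argmax(s[1:,4]);m=(l==i).astype(np.uint8)
    q=max(cv2.findContours(m,0,1)[0],key=cv2.contourArea)[:,0,:].astype(float)
    print("area",s[i])
    A=np.array([onz(c,u,v,z0+.006) for u,v in q]);B=np.array([onz(c,u,v,z0+.052) for u,v in q])
    return A,B,m
E
python3 - <<'E'
from h import *
c=np.load("c1.npy",allow_pickle=True).item()
im=cv2.cvtColor(cv2.imread("pics/w1.png"),cv2.COLOR_BGR2RGB)
A,B,m=holder(im,c,(275,155,345,215))
for yaw in(-14,-15,-16,-17,-18,-19):
    a=np.radians(yaw);x=np.array([np.cos(a),np.sin(a)]);y=np.array([-x[1],x[0]])
    X=A[:,:2]@x;Y=A[:,:2]@y;t=X>X.max()-.045
    Xb=B[:,:2]@x;Yb=B[:,:2]@y;r=Xb<Xb.min()+.006
    org=lambda ox,oy:(ox*x+oy*y).round(4)
    print(yaw,"w",np.ptp(Y[t]).round(4),"tongue org",org(X.max()-.06,(Y[t].max()+Y[t].min())/2),"plate org",org(Xb.min()+.004,(Yb[r].max()+Yb[r].min())/2),"w",np.ptp(Yb[r]).round(4))
E
```

```text
area [ 284  166   53   41 1639]
-14 w 0.0421 tongue org [ 0.4343 -0.2428] plate org [ 0.433  -0.2354] w 0.0459
-15 w 0.0414 tongue org [ 0.4343 -0.2422] plate org [ 0.4333 -0.2354] w 0.0459
-16 w 0.0408 tongue org [ 0.4343 -0.2416] plate org [ 0.4337 -0.2355] w 0.0458
-17 w 0.0403 tongue org [ 0.4342 -0.241 ] plate org [ 0.434  -0.2356] w 0.0458
-18 w 0.0405 tongue org [ 0.4342 -0.2403] plate org [ 0.4342 -0.2356] w 0.0459
-19 w 0.0407 tongue org [ 0.4344 -0.2397] plate org [ 0.4344 -0.2357] w 0.046
```

```bash
python3 -c "
from h import *
plan((.4343,-.2400,.021),72.7,5)"
```

```text
from [ 0.4301 -0.2373  0.2312] [-1.7997e+02 -2.0000e-02  7.3320e+01]
[-0.3, 1.0, 42.0] 0.0022
[-0.3, 1.0, 42.0] 0.0022
[-0.3, 1.0, 42.0] 0.0022
[-0.3, 1.0, 42.0] 0.0022
[-0.3, 1.0, 42.0] 0.0022
```

```bash
python3 -m crank '[{"gripper":50,"travel":[-1,5,42],"twist":[0,0,0.011]},{"gripper":50,"travel":[0,0,42],"twist":[0,0,0]},{"gripper":50,"travel":[0,0,42],"twist":[0,0,0]},{"gripper":50,"travel":[0,0,42],"twist":[0,0,0]},{"gripper":50,"travel":[0,0,42],"twist":[0,0,0]},{"gripper":50,"travel":[0,0,0],"twist":[0,0,0]},{"gripper":4,"travel":[0,0,0],"twist":[0,0,0]},{"gripper":4,"travel":[0,0,0],"twist":[0,0,0]},{"gripper":4,"travel":[0,0,0],"twist":[0,0,0]},{"gripper":4,"travel":[0,0,0],"twist":[0,0,0]},{"gripper":4,"travel":[0,0,0],"twist":[0,0,0]},{"gripper":4,"travel":[0,0,0],"twist":[0,0,0]}]' 40
```

```text
time: 3.65
ee_pos: [0.436, -0.2408, 0.0234]
tcp_rot: [179.8, 0.0, 72.6]
wrist_force: [0.4, 1.6, 7.8]
opening: 0.0073
grasp_force: 40.1
```

```bash
python3 -m crank '[{"gripper":4,"travel":[0,0,-30],"twist":[0,0,0]},{"gripper":4,"travel":[0,0,-50],"twist":[0,0,0]},{"gripper":4,"travel":[0,0,-50],"twist":[0,0,0]},{"gripper":4,"travel":[0,0,0],"twist":[0,0,0]},{"gripper":4,"travel":[0,0,0],"twist":[0,0,0]}]'
python3 -c "
from h import *
plan((.560,.0895,.15),98.5,9)"
```

```text
time: 4.28
ee_pos: [0.4349, -0.2404, 0.1514]
tcp_rot: [180.0, 0.0, 72.6]
wrist_force: [0.0, 0.3, -0.8]
opening: 0.0076
grasp_force: 39.1
from [ 0.4349 -0.2404  0.1514] [1.7997e+02 1.0000e-02 7.2640e+01]
[39.1, 2.3, 0.2] -0.0502
[39.0, 4.3, 0.2] -0.0502
[38.7, 6.2, 0.2] -0.0502
[38.3, 8.2, 0.2] -0.0502
[37.9, 10.1, 0.2] -0.0502
[37.3, 12.0, 0.2] -0.0502
[36.7, 13.8, 0.2] -0.0502
[35.9, 15.6, 0.2] -0.0502
[35.1, 17.4, 0.2] -0.0502
```

```bash
python3 -m crank '[{"gripper":4,"travel":[39,2,0],"twist":[0,0,-0.05]},{"gripper":4,"travel":[39,4,0],"twist":[0,0,-0.05]},{"gripper":4,"travel":[39,6,0],"twist":[0,0,-0.05]},{"gripper":4,"travel":[38,8,0],"twist":[0,0,-0.05]},{"gripper":4,"travel":[38,10,0],"twist":[0,0,-0.05]},{"gripper":4,"travel":[37,12,0],"twist":[0,0,-0.05]},{"gripper":4,"travel":[37,14,0],"twist":[0,0,-0.05]},{"gripper":4,"travel":[36,16,0],"twist":[0,0,-0.05]},{"gripper":4,"travel":[35,17,0],"twist":[0,0,-0.05]},{"gripper":4,"travel":[0,0,0],"twist":[0,0,0]},{"gripper":4,"travel":[0,0,0],"twist":[0,0,0]}]'
python3 - <<'E'
from h import *
o=bot.get_obs();print(np.round(o["ee_pos"],4),np.round(o["tcp_rot"],2),o["opening"],o["grasp_force"])
c=cam("wrist");snap("wrist","w2");np.save("c2.npy",c,allow_pickle=True)
E
```

```text
time: 5.65
ee_pos: [0.5586, 0.0893, 0.1501]
tcp_rot: [-179.9, 0.0, 98.4]
wrist_force: [-1.0, -1.1, -0.7]
opening: 0.0068
grasp_force: 39.1
[0.5586 0.0893 0.1501] [-1.7988e+02  1.0000e-02  9.8420e+01] 0.006822689243749515 39.12770390510559
```

View pics/w2.png

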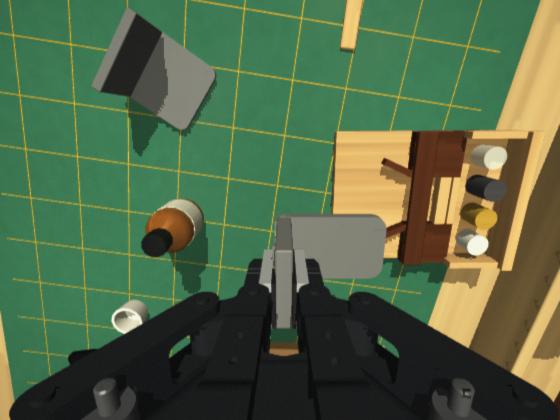

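The held holder's tongue spans rows 214–278 and columns 276–385. The narrow bay's lip front edge runs from (413,131) to (401,263), and the base's front-left corner is at (336,131).

Run:
```python
from h import *
c=np.load("c2.npy",allow_pickle=True).item()
im=cv2.cvtColor(cv2.imread("pics/w2.png"),cv2.COLOR_BGR2RGB)
h=cv2.cvtColor(im,cv2.COLOR_RGB2HSV)
# tongue rows at columns 310..360
g=(h[...,1]<50)&(h[...,2]>60)
for u in(315,330,345,360):
    r=np.where(g[200:290,u])[0]+200;print(u,r.min(),r.max(),end="; ")
r=np.where(g[246,300:400])[0]+300;print("tip col",r.max())
# lip: dark red-brown -> front edge column per row
for v in(135,145,155,215,225,250,258):
    b=(h[v,:,0]<14)&(h[v,:,1]>110)&(h[v,:,2]<130);r=np.where(b[380:470])[0]+380;print(v,r.min() if len(r) else None,r.max() if len(r) else None,end="; ")
print()
for u in(418,425):
    b=(h[:,u,0]<14)&(h[:,u,1]>110)&(h[:,u,2]<130);r=np.where(b[110:290])[0]+110;print(u,r.min(),r.max())
o,yaw=np.array([.5586,.0893]),98.42
a=np.radians(yaw-90);x=np.array([np.cos(a),np.sin(a)]);y=np.array([-x[1],x[0]])
def rel(u,v,z):
    p=onz(c,u,v,z)[:2];d=p-o;return p.round(4),(d@x).round(4),(d@y).round(4)
for q in((330,214),(330,278),(360,214),(360,278)):print("tongue",rel(*q,.1327))
print("tip",rel(385.5,246,.1327))
for q in((413,131),(401,263)):print("lip",rel(*q,.028))
print("base",rel(335,131,.012))
```

```text
315 214 260; 330 214 278; 345 215 278; 360 215 278; tip col 383
135 413 463; 145 411 464; 155 410 463; 215 408 426; 225 394 451; 250 399 446; 258 399 443; 
418 132 263
425 132 261
tongue (array([0.5802, 0.1154]), np.float64(0.0252), np.float64(0.0227))
tongue (array([0.5882, 0.0747]), np.float64(0.0271), np.float64(-0.0187))
tongue (array([0.5973, 0.118 ]), np.float64(0.0425), np.float64(0.0227))
tongue (array([0.6064, 0.0775]), np.float64(0.0456), np.float64(-0.0187))
tip (array([0.6167, 0.1006]), np.float64(0.0591), np.float64(0.0027))
lip (array([0.6593, 0.1704]), np.float64(0.1115), np.float64(0.0655))
lip (array([0.6823, 0.0447]), np.float64(0.1158), np.float64(-0.0622))
base (array([0.5946, 0.1604]), np.float64(0.046), np.float64(0.0651))
```

```bash
python3 -m crank '[{"gripper":4,"travel":[-1.5,0,40],"twist":[0,0,-0.009]},{"gripper":4,"travel":[0,0,40],"twist":[0,0,0]},{"gripper":4,"travel":[0,0,22],"twist":[0,0,0]},{"gripper":4,"travel":[0,0,10],"twist":[0,0,0]},{"gripper":4,"travel":[0,0,0],"twist":[0,0,0]},{"gripper":4,"travel":[0,0,0],"twist":[0,0,0]}]'
python3 - <<'E'
from h import *
o=bot.get_obs();print(np.round(o["ee_pos"],4),np.round(o["tcp_rot"],2))
c=cam("wrist");snap("wrist","w3");np.save("c3.npy",c,allow_pickle=True)
im=cv2.imread("pics/w3.png");cv2.imwrite("pics/w3c.png",cv2.resize(im[60:320,240:560],(738,600),interpolation=cv2.INTER_CUBIC))
E
```

```text
time: 6.45
ee_pos: [0.5601, 0.088, 0.0406]
tcp_rot: [179.9, 0.0, 98.9]
wrist_force: [1.0, -0.7, 0.2]
opening: 0.0073
grasp_force: 39.1
[0.5601 0.088  0.0406] [179.9    0.    98.92]
```

View pics/w3c.png

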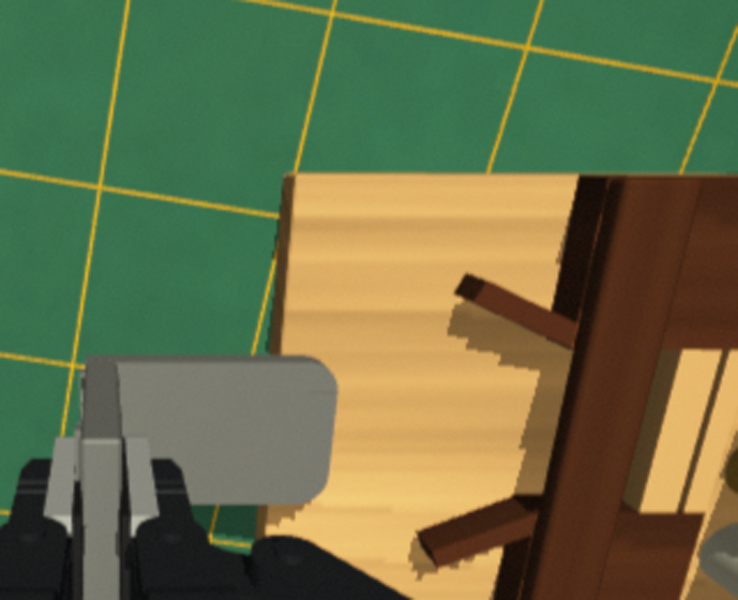

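The crop shows the tongue front edge and the apron edge with the same slant (about 0.1), so the yaw matches. The tongue spans crop rows 356–505, and the base corner is at crop (293,173).

Run:
```python
from h import *
c=np.load("c3.npy",allow_pickle=True).item();s=320/738
o,yaw=np.array([.5601,.088]),98.92
a=np.radians(yaw-90);x=np.array([np.cos(a),np.sin(a)]);y=np.array([-x[1],x[0]])
def rel(n,u,v,z):
    p=onz(c,240+u*s,60+v*s,z)[:2];d=p-o;print(n,p.round(4),(d@x).round(4),(d@y).round(4))
zt=.0406-.0234+.006
for q in((200,356),(280,357),(200,505),(290,505)):rel("tongue",*q,zt)
rel("tip",332,430,zt)
rel("base corner",293,173,.012);rel("base side",560,175,.012)
rel("base front lower",262,520,.012)
rel("lip front",622,180,.028);rel("lip front low",540,540,.028);rel("lip front bottom",520,600,.028)
rel("cheek tip up inner",455,293,.022);rel("cheek tip low inner",417,533,.022)
rel("cheek tip up outer",470,273,.022);rel("cheek tip low outer",437,567,.022)
rel("slot back L",722,349,.022);rel("slot back R",700,514,.022)
```

```text
tongue [0.5798 0.1137] 0.0234 0.0224
tongue [0.5996 0.1166] 0.0434 0.0221
tongue [0.588  0.0726] 0.0252 -0.0195
tongue [0.6118 0.0763] 0.0493 -0.0195
tip [0.6174 0.0993] 0.0584 0.0023
base corner [0.5954 0.1605] 0.0461 0.0662
base side [0.6607 0.1702] 0.1121 0.0656
base front lower [0.6095 0.0645] 0.0452 -0.0309
lip front [0.6642 0.1704] 0.1157 0.0653
lip front low [0.6777 0.0789] 0.1147 -0.0273
lip front bottom [0.6787 0.0601] 0.1128 -0.046
cheek tip up inner [0.6385 0.1389] 0.0853 0.0381
cheek tip low inner [0.6487 0.0726] 0.0851 -0.0289
cheek tip up outer [0.6406 0.1442] 0.0882 0.043
cheek tip low outer [0.6573 0.0631] 0.0922 -0.0397
slot back L [0.7091 0.1354] 0.1545 0.0237
slot back R [0.7229 0.0901] 0.1611 -0.0232
```

```bash
python3 -m crank '[{"gripper":4,"travel":[-0.8,0,3],"twist":[0,0,0]},{"gripper":4,"travel":[0,0,0],"twist":[0,0,0]},{"gripper":4,"travel":[0,12,0],"twist":[0,0,0]},{"gripper":4,"travel":[0,12,0],"twist":[0,0,0]},{"gripper":4,"travel":[0,8,0],"twist":[0,0,0]},{"gripper":4,"travel":[0,8,0],"twist":[0,0,0]},{"gripper":4,"travel":[0,0,0],"twist":[0,0,0]},{"gripper":4,"travel":[0,0,0],"twist":[0,0,0]}]'
python3 -m crank '[{"gripper":4,"travel":[0,7,0],"twist":[0,0,0]},{"gripper":4,"travel":[0,7,0],"twist":[0,0,0]},{"gripper":4,"travel":[0,0,0],"twist":[0,0,0]},{"gripper":4,"travel":[0,0,0],"twist":[0,0,0]}]'
```

```text
time: 7.5
ee_pos: [0.5989, 0.0935, 0.0362]
tcp_rot: [-180.0, -0.0, 98.9]
wrist_force: [-0.2, -0.5, -0.6]
opening: 0.0072
grasp_force: 39.1
time: 8.0
ee_pos: [0.6128, 0.0957, 0.0362]
tcp_rot: [-180.0, 0.0, 98.9]
wrist_force: [-0.6, -0.5, -0.7]
opening: 0.0071
grasp_force: 39.1
```

```bash
python3 -m crank '[{"gripper":4,"travel":[0,8,-0.5],"twist":[0,0,0]},{"gripper":4,"travel":[0,8,0],"twist":[0,0,0]},{"gripper":4,"travel":[0,6,0],"twist":[0,0,0]},{"gripper":4,"travel":[0,0,0],"twist":[0,0,0]},{"gripper":4,"travel":[0,0,0],"twist":[0,0,0]}]'
python3 -m crank '[{"gripper":4,"travel":[0,3,0],"twist":[0,0,0]},{"gripper":4,"travel":[0,3,0],"twist":[0,0,0]},{"gripper":4,"travel":[0,0,0],"twist":[0,0,0]},{"gripper":4,"travel":[0,0,0],"twist":[0,0,0]}]'
```

```text
time: 8.62
ee_pos: [0.6345, 0.0991, 0.0366]
tcp_rot: [-180.0, 0.0, 98.9]
wrist_force: [-0.1, 0.3, -0.8]
opening: 0.0074
grasp_force: 39.1
time: 9.12
ee_pos: [0.6405, 0.1, 0.0368]
tcp_rot: [-180.0, -0.0, 98.9]
wrist_force: [-0.5, -1.3, -1.9]
opening: 0.0075
grasp_force: 39.1
```

```bash
python3 -m crank '[{"gripper":4,"travel":[0,1.5,0],"twist":[0,0,0]},{"gripper":4,"travel":[0,1.5,0],"twist":[0,0,0]},{"gripper":4,"travel":[0,0,0],"twist":[0,0,0]},{"gripper":4,"travel":[0,0,0],"twist":[0,0,0]}]'
python3 -m crank '[{"gripper":4,"travel":[0,1.5,0],"twist":[0,0,0]},{"gripper":4,"travel":[0,0,0],"twist":[0,0,0]},{"gripper":4,"travel":[0,0,0],"twist":[0,0,0]}]'
```

```text
time: 9.62
ee_pos: [0.6435, 0.1005, 0.0368]
tcp_rot: [-180.0, 0.0, 98.9]
wrist_force: [-1.0, -1.4, 0.5]
opening: 0.0075
grasp_force: 39.1
time: 10.0
ee_pos: [0.6449, 0.1007, 0.0367]
tcp_rot: [-180.0, -0.0, 98.9]
wrist_force: [-1.1, -0.6, 0.7]
opening: 0.0075
grasp_force: 39.3
```

```bash
python3 -m crank '[{"gripper":4,"travel":[0,1.5,0],"twist":[0,0,0]},{"gripper":4,"travel":[0,0,0],"twist":[0,0,0]},{"gripper":4,"travel":[0,0,0],"twist":[0,0,0]}]'
python3 -m crank '[{"gripper":4,"travel":[0,1.5,0],"twist":[0,0,0]},{"gripper":4,"travel":[0,0,0],"twist":[0,0,0]},{"gripper":4,"travel":[0,0,0],"twist":[0,0,0]}]'
```

```text
time: 10.38
ee_pos: [0.645, 0.1007, 0.0366]
tcp_rot: [-179.8, 0.0, 98.9]
wrist_force: [-8.7, -1.6, 3.6]
opening: 0.0076
grasp_force: 39.9
time: 10.75
ee_pos: [0.6452, 0.1008, 0.0364]
tcp_rot: [-179.7, -0.0, 98.9]
wrist_force: [-15.2, -1.9, 6.4]
opening: 0.0074
grasp_force: 40.6
```

```bash
python3 -m crank '[{"gripper":4,"travel":[0,-2.3,0.5],"twist":[0,0,0]},{"gripper":4,"travel":[0,0,0],"twist":[0,0,0]},{"gripper":26,"travel":[0,0,0],"twist":[0,0,0]},{"gripper":26,"travel":[0,0,0],"twist":[0,0,0]},{"gripper":26,"travel":[0,0,0],"twist":[0,0,0]},{"gripper":26,"travel":[0,0,-10],"twist":[0,0,0]},{"gripper":26,"travel":[0,0,-40],"twist":[0,0,0]},{"gripper":26,"travel":[0,0,-60],"twist":[0,0,0]},{"gripper":26,"travel":[0,-50,0],"twist":[0,0,0]},{"gripper":26,"travel":[0,0,0],"twist":[0,0,0]},{"gripper":26,"travel":[0,0,0],"twist":[0,0,0]}]'
python3 - <<'E'
from h import *
c=cam("wrist");im=snap("wrist","w4");np.save("c4.npy",c,allow_pickle=True)
E
```

```text
time: 12.12
ee_pos: [0.5966, 0.0931, 0.1469]
tcp_rot: [179.9, -0.0, 98.9]
wrist_force: [-0.2, -0.2, 0.3]
opening: 0.026
grasp_force: 0.0
```

View pics/w4.png

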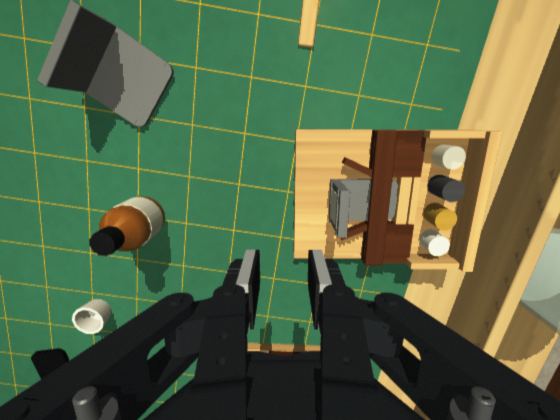

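The narrow holder is home: its tongue is visible past the lip up to the stop at (398,200), and it has been let go. Next is the wide holder.

```bash
python3 -c "
from h import *
plan((.4165,.1935,.23),64,6)"
```

```text
from [0.5968 0.0932 0.1466] [179.95  -0.    98.94]
[21.2, -27.1, -13.9] 0.1016
[18.3, -29.1, -13.9] 0.1016
[15.3, -30.8, -13.9] 0.1016
[12.1, -32.2, -13.9] 0.1016
[8.7, -33.3, -13.9] 0.1016
[5.3, -34.0, -13.9] 0.1016
```

```bash
python3 -m crank '[{"gripper":50,"travel":[21,-27,-14],"twist":[0,0,0.1016]},{"gripper":50,"travel":[18,-29,-14],"twist":[0,0,0.1016]},{"gripper":50,"travel":[15,-31,-14],"twist":[0,0,0.1016]},{"gripper":50,"travel":[12,-32,-14],"twist":[0,0,0.1016]},{"gripper":50,"travel":[9,-33,-14],"twist":[0,0,0.1016]},{"gripper":50,"travel":[5,-34,-14],"twist":[0,0,0.1016]},{"gripper":50,"travel":[0,0,0],"twist":[0,0,0]},{"gripper":50,"travel":[0,0,0],"twist":[0,0,0]}]'
python3 - <<'E'
from h import *
c=cam("wrist");im=snap("wrist","w5");np.save("c5.npy",c,allow_pickle=True)
p=proj(c,[.4165,.1935,.03]);print(p);u,v=p.astype(int)
A,B,m=holder(im,c,(u-60,v-75,u+85,v+75))
for yaw in(-24,-25,-26,-27,-28,-29):
    a=np.radians(yaw);x=np.array([np.cos(a),np.sin(a)]);y=np.array([-x[1],x[0]])
    X=A[:,:2]@x;Y=A[:,:2]@y;t=X>X.max()-.045
    Xb=B[:,:2]@x;Yb=B[:,:2]@y;r=Xb<Xb.min()+.006
    org=lambda ox,oy:(ox*x+oy*y).round(4)
    print(yaw,"w",np.ptp(Y[t]).round(4),"tongue org",org(X.max()-.06,(Y[t].max()+Y[t].min())/2),"plate org",org(Xb.min()+.004,(Yb[r].max()+Yb[r].min())/2),"w",np.ptp(Yb[r]).round(4))
plan((.4165,.1935,.023),64,5)
E
```

```text
time: 13.18
ee_pos: [0.4171, 0.1926, 0.2301]
tcp_rot: [180.0, 0.0, 64.1]
wrist_force: [-0.3, -0.3, -0.3]
opening: 0.0499
grasp_force: 0.0
[283.59868713 184.54081623]
area [ 277  157   53   60 2615]
-24 w 0.0647 tongue org [0.4132 0.1918] plate org [0.4138 0.1963] w 0.0676
-25 w 0.064 tongue org [0.4132 0.1924] plate org [0.4139 0.1963] w 0.0675
-26 w 0.0635 tongue org [0.4133 0.193 ] plate org [0.414  0.1963] w 0.0675
-27 w 0.0641 tongue org [0.4138 0.1934] plate org [0.4138 0.1964] w 0.0676
-28 w 0.0647 tongue org [0.4143 0.1939] plate org [0.4133 0.1966] w 0.0676
-29 w 0.0652 tongue org [0.4149 0.1943] plate org [0.4129 0.1969] w 0.0676
from [0.4171 0.1923 0.2298] [-1.7999e+02  3.0000e-02  6.4050e+01]
[0.2, -0.2, 41.4] 0.0002
[0.2, -0.2, 41.4] 0.0002
[0.2, -0.2, 41.4] 0.0002
[0.2, -0.2, 41.4] 0.0002
[0.2, -0.2, 41.4] 0.0002
```

```bash
python3 -m crank '[{"gripper":50,"travel":[0,-2.5,42],"twist":[0,0,0]},{"gripper":50,"travel":[0,0,42],"twist":[0,0,0]},{"gripper":50,"travel":[0,0,42],"twist":[0,0,0]},{"gripper":50,"travel":[0,0,42],"twist":[0,0,0]},{"gripper":50,"travel":[0,0,40],"twist":[0,0,0]},{"gripper":50,"travel":[0,0,0],"twist":[0,0,0]},{"gripper":4,"travel":[0,0,0],"twist":[0,0,0]},{"gripper":4,"travel":[0,0,0],"twist":[0,0,0]},{"gripper":4,"travel":[0,0,0],"twist":[0,0,0]},{"gripper":4,"travel":[0,0,0],"twist":[0,0,0]},{"gripper":4,"travel":[0,0,0],"twist":[0,0,0]},{"gripper":4,"travel":[0,0,0],"twist":[0,0,0]}]' 70
python3 -m crank '[{"gripper":4,"travel":[0,0,-30],"twist":[0,0,0]},{"gripper":4,"travel":[0,0,-50],"twist":[0,0,0]},{"gripper":4,"travel":[0,0,-50],"twist":[0,0,0]},{"gripper":4,"travel":[0,0,0],"twist":[0,0,0]},{"gripper":4,"travel":[0,0,0],"twist":[0,0,0]}]'
python3 -c "
from h import *
plan((.498,-.1655,.15),96.6,9)"
```

```text
time: 14.72
ee_pos: [0.4153, 0.194, 0.0241]
tcp_rot: [179.9, -0.1, 64.0]
wrist_force: [0.2, -0.4, 6.4]
opening: 0.0071
grasp_force: 69.1
time: 15.35
ee_pos: [0.4141, 0.1935, 0.1522]
tcp_rot: [180.0, -0.0, 64.0]
wrist_force: [-0.3, 0.5, -0.8]
opening: 0.0072
grasp_force: 68.5
from [0.4141 0.1935 0.1522] [ 1.7999e+02 -1.0000e-02  6.4020e+01]
[-31.8, 25.9, 0.2] -0.0632
[-33.3, 23.8, 0.2] -0.0632
[-34.8, 21.6, 0.2] -0.0632
[-36.1, 19.4, 0.2] -0.0632
[-37.2, 17.1, 0.2] -0.0632
[-38.2, 14.7, 0.2] -0.0632
[-39.1, 12.3, 0.2] -0.0632
[-39.8, 9.8, 0.2] -0.0632
[-40.3, 7.2, 0.2] -0.0632
```

```bash
python3 -m crank '[{"gripper":4,"travel":[-32,26,0],"twist":[0,0,-0.0632]},{"gripper":4,"travel":[-33,24,0],"twist":[0,0,-0.0632]},{"gripper":4,"travel":[-35,22,0],"twist":[0,0,-0.0632]},{"gripper":4,"travel":[-36,19,0],"twist":[0,0,-0.0632]},{"gripper":4,"travel":[-37,17,0],"twist":[0,0,-0.0632]},{"gripper":4,"travel":[-38,15,0],"twist":[0,0,-0.0632]},{"gripper":4,"travel":[-39,12,0],"twist":[0,0,-0.0632]},{"gripper":4,"travel":[-40,10,0],"twist":[0,0,-0.0632]},{"gripper":4,"travel":[-40,7,0],"twist":[0,0,-0.0632]},{"gripper":4,"travel":[0,0,0],"twist":[0,0,0]},{"gripper":4,"travel":[0,0,0],"twist":[0,0,0]}]'
python3 -m crank '[{"gripper":4,"travel":[0,0,40],"twist":[0,0,0]},{"gripper":4,"travel":[0,0,40],"twist":[0,0,0]},{"gripper":4,"travel":[0,0,30],"twist":[0,0,0]},{"gripper":4,"travel":[0,0,0],"twist":[0,0,0]},{"gripper":4,"travel":[0,0,0],"twist":[0,0,0]}]'
python3 - <<'E'
from h import *
o=bot.get_obs();print(np.round(o["ee_pos"],4),np.round(o["tcp_rot"],2))
c=cam("wrist");snap("wrist","w6");np.save("c6.npy",c,allow_pickle=True)
im=cv2.imread("pics/w6.png");cv2.imwrite("pics/w6c.png",cv2.resize(im[60:320,240:560],(738,600),interpolation=cv2.INTER_CUBIC))
E
```

```text
time: 16.73
ee_pos: [0.4976, -0.1647, 0.1511]
tcp_rot: [-179.9, -0.1, 96.5]
wrist_force: [-0.0, 1.4, -0.3]
opening: 0.0067
grasp_force: 68.5
time: 17.35
ee_pos: [0.4988, -0.1646, 0.0436]
tcp_rot: [179.9, 0.0, 96.6]
wrist_force: [-0.3, -0.2, -0.2]
opening: 0.0067
grasp_force: 68.5
[ 0.4988 -0.1646  0.0436] [1.7993e+02 3.0000e-02 9.6640e+01]
```

View pics/w6c.png

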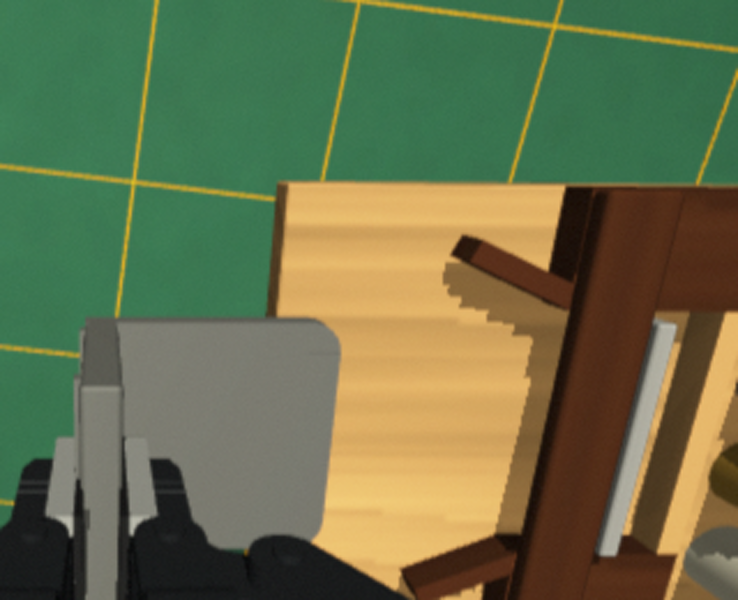

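The crop shows the wide tongue spanning rows 319–545 with its tip at x≈335. The base corner is at (287,183), and the strip runs from (668,322) to (606,555).

Run:
```python
from h import *
c=np.load("c6.npy",allow_pickle=True).item();s=320/738
o,yaw=np.array([.4988,-.1646]),96.64
a=np.radians(yaw-90);x=np.array([np.cos(a),np.sin(a)]);y=np.array([-x[1],x[0]])
def rel(n,u,v,z):
    p=onz(c,240+u*s,60+v*s,z)[:2];d=p-o;print(n,p.round(4),(d@x).round(4),(d@y).round(4))
zt=.0436-.0241+.006
for q in((200,318),(300,319),(300,546)):rel("tongue",*q,zt)
rel("tip",341,360,zt);rel("tip",327,500,zt)
rel("base corner",287,183,.012);rel("base side",560,186,.012);rel("base front",268,316,.012)
rel("lip front",605,190,.028);rel("lip front low",524,560,.028)
rel("strip",668,322,.02);rel("strip",606,555,.02)
```

```text
tongue [ 0.518  -0.1302] 0.0231 0.032
tongue [ 0.5426 -0.1276] 0.0478 0.0317
tongue [ 0.5555 -0.1909] 0.0533 -0.0326
tip [ 0.555  -0.1369] 0.059 0.021
tip [ 0.5598 -0.1761] 0.0593 -0.0185
base corner [ 0.5368 -0.0962] 0.0456 0.0636
base side [ 0.6053 -0.089 ] 0.1146 0.0628
base front [ 0.5385 -0.1308] 0.0433 0.029
lip front [ 0.6052 -0.0889] 0.1144 0.0629
lip front low [ 0.6159 -0.1866] 0.1138 -0.0354
strip [ 0.638  -0.1188] 0.1436 0.0294
strip [ 0.6451 -0.1872] 0.1427 -0.0393
```

```bash
python3 -m crank '[{"gripper":4,"travel":[-1.8,0,5],"twist":[0,0,0]},{"gripper":4,"travel":[0,0,0],"twist":[0,0,0]},{"gripper":4,"travel":[0,12,0],"twist":[0,0,0]},{"gripper":4,"travel":[0,12,0],"twist":[0,0,0]},{"gripper":4,"travel":[0,8,0],"twist":[0,0,0]},{"gripper":4,"travel":[0,0,0],"twist":[0,0,0]},{"gripper":4,"travel":[0,0,0],"twist":[0,0,0]}]'
python3 -m crank '[{"gripper":4,"travel":[0,8,0],"twist":[0,0,0]},{"gripper":4,"travel":[0,8,0],"twist":[0,0,0]},{"gripper":4,"travel":[0,8,0],"twist":[0,0,0]},{"gripper":4,"travel":[0,0,0],"twist":[0,0,0]},{"gripper":4,"travel":[0,0,0],"twist":[0,0,0]}]'
```

```text
time: 18.27
ee_pos: [0.5301, -0.1631, 0.0371]
tcp_rot: [-180.0, -0.0, 96.6]
wrist_force: [-0.3, -0.3, -0.4]
opening: 0.0067
grasp_force: 68.5
time: 18.9
ee_pos: [0.554, -0.1604, 0.0371]
tcp_rot: [-180.0, -0.0, 96.6]
wrist_force: [-0.1, 0.4, -0.6]
opening: 0.0066
grasp_force: 68.5
```

```bash
python3 -m crank '[{"gripper":4,"travel":[0,6,-0.5],"twist":[0,0,0]},{"gripper":4,"travel":[0,6,0],"twist":[0,0,0]},{"gripper":4,"travel":[0,4,0],"twist":[0,0,0]},{"gripper":4,"travel":[0,0,0],"twist":[0,0,0]},{"gripper":4,"travel":[0,0,0],"twist":[0,0,0]}]'
python3 -m crank '[{"gripper":4,"travel":[0,3,0],"twist":[0,0,0]},{"gripper":4,"travel":[0,3,0],"twist":[0,0,0]},{"gripper":4,"travel":[0,0,0],"twist":[0,0,0]},{"gripper":4,"travel":[0,0,0],"twist":[0,0,0]}]'
python3 -m crank '[{"gripper":4,"travel":[0,3,0],"twist":[0,0,0]},{"gripper":4,"travel":[0,0,0],"twist":[0,0,0]},{"gripper":4,"travel":[0,0,0],"twist":[0,0,0]}]'
```

```text
time: 19.52
ee_pos: [0.5699, -0.1586, 0.0377]
tcp_rot: [-180.0, -0.0, 96.6]
wrist_force: [0.9, -0.9, -0.4]
opening: 0.007
grasp_force: 68.5
time: 20.02
ee_pos: [0.5755, -0.1579, 0.0376]
tcp_rot: [-179.9, -0.0, 96.6]
wrist_force: [-3.4, -0.1, 0.6]
opening: 0.0064
grasp_force: 68.6
time: 20.4
ee_pos: [0.5785, -0.1576, 0.0377]
tcp_rot: [-179.9, -0.0, 96.6]
wrist_force: [-5.8, -0.8, 0.5]
opening: 0.0066
grasp_force: 68.8
```

```bash
python3 -m crank '[{"gripper":4,"travel":[0,2.5,0],"twist":[0,0,0]},{"gripper":4,"travel":[0,2.5,0],"twist":[0,0,0]},{"gripper":4,"travel":[0,0,0],"twist":[0,0,0]},{"gripper":4,"travel":[0,0,0],"twist":[0,0,0]}]'
python3 -m crank '[{"gripper":4,"travel":[0,1.5,0],"twist":[0,0,0]},{"gripper":4,"travel":[0,0,0],"twist":[0,0,0]},{"gripper":4,"travel":[0,0,0],"twist":[0,0,0]}]'
```

```text
time: 20.9
ee_pos: [0.5828, -0.157, 0.0375]
tcp_rot: [-179.9, -0.0, 96.6]
wrist_force: [-9.5, -1.3, 2.9]
opening: 0.0066
grasp_force: 69.0
time: 21.28
ee_pos: [0.5834, -0.157, 0.0373]
tcp_rot: [-179.8, -0.0, 96.6]
wrist_force: [-13.1, -0.7, 3.7]
opening: 0.0065
grasp_force: 69.4
```

```bash
python3 -m crank '[{"gripper":4,"travel":[0,1,0],"twist":[0,0,0]},{"gripper":4,"travel":[0,0,0],"twist":[0,0,0]},{"gripper":4,"travel":[0,0,0],"twist":[0,0,0]},{"gripper":4,"travel":[0,0,0],"twist":[0,0,0]}]'
python3 - <<'E'
from h import *
a=snap("wrist","w7");b=snap("top","top7")
a=cv2.imread("pics/w7.png");b=cv2.imread("pics/top7.png")
cv2.imwrite("pics/end.png",np.hstack([cv2.resize(a,(400,300)),cv2.resize(b[105:315,120:400],(400,300))]))
E
```

```text
time: 21.78
ee_pos: [0.5835, -0.1569, 0.0374]
tcp_rot: [-179.7, -0.0, 96.6]
wrist_force: [-16.9, -2.1, 6.2]
opening: 0.0068
grasp_force: 69.8
```

View pics/end.png

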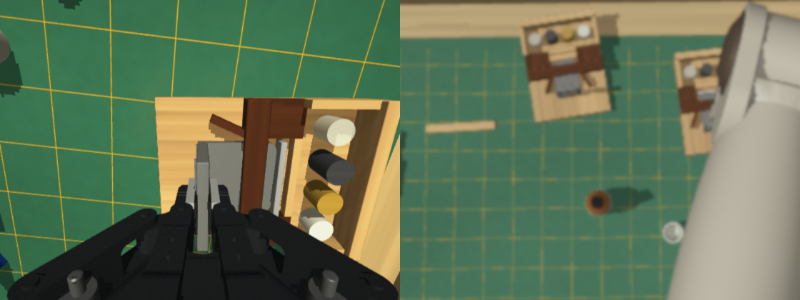

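The wide tongue is through the slot and against the strip at (275,170). The narrow holder is still home at (567,75), and the bystanders in view haven't moved. Handing in.

```bash
python3 -c "
from workcell import bot
print(bot.job_done())"
```

```text
the job is handed in; nothing more can be done
None
```

I handed the job in at about 22 s, with the narrow holder home and released and the wide holder gripped and pressed to its stop at about 17 N; the hand-in returned no verdict.

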